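# Load and latch the plate press

### The arm

A 6-joint arm with a two-finger parallel gripper is mounted at the origin on the work surface. World frame = base frame: x ahead of the robot, y to its left, z up, the work surface at z = 0. Lengths are in mm, angles in rad, forces in N, time in s.
With the tool pointing down it reaches from about 400 to 925 mm from the base axis. Payload 12.5 kg.
Tool frame: the origin (TCP) lies at the very end of the fingers, on their centre line; the grasp point (between the pads) lies 19 mm behind it; z points along the fingers, y is the direction in which the jaws open and shut (so a half turn about z gives the same grasp; the last joint's range is limited). The gripper opens to 95 mm and grips with 3 to 60 N. Pads are 20 mm wide; open, the fingers measure 119 mm over their backs; the gripper's body (75 mm by 180 mm) begins 59 mm behind the grasp point.
Start: joints at [1.154, 0.491, 1.559, -0, 1.092, -0.106], TCP at [191.121, 595.079, 214.661] pointing down, gripper open.
Joint ranges: [-3.1, 3.1], [-0.84, 2.19], [0.05, 2.79], [-1.13, 4.28], [0.06, 2.93], [-2.69, 2.69]. Speed limits (rad/s): [2.22, 2.22, 2.79, 3.14, 3.14, 3.14].

### API

Orientations are given as [roll, pitch, yaw] about the fixed x, y, z axes, in that order (R = Rz(yaw) Ry(pitch) Rx(roll)).
In Python, from cell import env gives the robot as it stands.
- The arm moves only by the shell command python3 -m pendant 'ROWS'. ROWS is JSON, a list that holds one entry, the list of rows, each a list of 5 numbers: the opening, from 0 (shut) to 1 (fully open), then the shift along the tool's x, y, z in m, then the turn about the tool's z in rad. A call has exactly 8 rows; each row is the pose to reach, as a shift and turn from the pose commanded when the call began, along the tool's axes at that moment; what a row does not reach only later rows make up. A row lasts 1/10 s, in which the tool goes at most 50 mm and 8.59 degrees, less where a joint would pass 70% of its speed; a pose out of reach is approached as far as the arm can. A call with a gripper value outside its range is refused whole. The fingers move at their own pace and stop on an object; the grip force is fixed at half the most. Time passes only in rows, so rows that repeat a pose let the fingers close, or fill a call up. It gives the time, the measured TCP pose, the force and the opening at its end, in the units of the state.
- env.state(): the state, without advancing time (a new reading comes with each control period).
- env.read_camera(name): name is "side" or "top"; returns a dict with "image" (480x640x3 uint8, blue, green, red), "range_z" (480x640 float32, mm along the optical axis (not along the pixel's ray), 0 where there is no reading), "fx", "fy", "cx", "cy" (pixels), "dist" ([k1, k2, p1, p2, k3] as OpenCV has them; the pictures are not rectified), "rvec" (rotation vector, rad) and "tvec" (3), from world to camera coordinates, as OpenCV has them. Camera axes: x right, y down, z forward; pixel columns grow to the right and rows downward; lengths in mm; the calibration is good to about 2 mm. A picture is of the moment at which its call begins.
- env.job_done(): hands the job in, once; it reports no verdict.
The state is a dict: "t": time; "joints": joint angles; "qvel": joint speeds; "tau": joint torques, N m; "eef_pos": TCP position; "tcp_rot": TCP orientation; "ft_force": force on the tool from outside, world axes, zero at the start; "moment": the same for the moment, N m; "opening": opening from 0.0 (shut) to 1.0 (fully open).
Only numpy, scipy, OpenCV 4.12 (cv2) and the standard library are available. Lean on these libraries where they do the work, as an engineer would, in place of code of your own. Each camera call takes 0.05 s, during which the arm holds its last target. There are 200 camera calls.

### The job

First take the steel plate out of the white drip stand and stand it on edge, fully home, in the free slot of the plate press. Then hook the draw-latch claw over the keeper bar of the spring-loaded gate and swing the lever all the way down over centre, so that the latch by itself holds the gate shut. Leave everything else on the bench where it is.

Things in the scene. Friction and masses are not known exactly. Their poses are not given: they have to be found in the camera images.
- press: Plate press bolted to the bench, dark steel base 285 x 170 x 12 mm. Origin on the bench near its middle; x = draw direction (lever end to gate), y from the latch (at y = -45 mm) to the two slots, z up. Slots run along x, 10 mm wide, between white posts 22 mm high (at x = -35 and +35 mm): one at y = +20 mm holds a plate, the free one is at y = +62 mm.
- slot (a point): Middle of the floor of the free slot, 12 mm above the bench; axes as the press. A plate home in the slot stands on this floor, anywhere along x between the fixed back wall (face at x = -58 mm, 40 mm above the base) and the gate's face (x = +62 mm shut, +82 mm open).
- plate_mid (a point): Centre of the steel plate to be loaded: 110 mm long (x) x 7 mm thick (y) x 60 mm high (z, up), 0.2 to 0.4 kg. It starts standing on edge in the drip stand, its lower 22 mm between guide posts. Its dark round spots are marks.
- stand: White drip stand fixed to the bench, base 130 x 60 x 12 mm, with one slot 10 mm wide along its x between guide posts 22 mm high (at x = -35 and +35 mm). Origin on the bench under its centre.
- neighbour_mid (a point): Centre of the like plate that stands in the other slot of the press from the start; it stays there.
- gate (a joint): Sliding gate of the press, m: 0 = shut, 0.02 = fully open, where its springs push it (about 6 N when open, 66 N when shut). It slides along the press's x. A slab 15 mm thick, its top 58 mm above the bench.
- keeper (a point): Centre of the keeper bar on the gate: a round steel bar 8 mm thick, 36 mm long across (y), between two ears (34 mm clear between them, tops 85 mm above the bench). 75 mm above the bench. It moves with the gate. Axes as the press.
- lever (a joint): Latch lever, hinged along the press's y, rad: 0 = down flat, pointing to the press's -x (latched); 1.57 = upright; larger = leaning over to the gate, stop at 2.27. Steel bar, 125 mm from the hinge to its end, 23 mm wide (y), 10 mm thick. Stiff (0.10 N m): it stays where left. Claw hooked, it takes about 10 N at lever_grip half-way; centre is at 0.17: press on to the stop.
- lever_hinge (a point): Hinge axis of the lever, 75 mm above the bench, 18 mm to -x of the press's origin; fixed to the press, axes as the press. lever_grip runs round it at 100 mm.
- lever_grip (a point): Middle of the lever's grip, in the lever, 100 mm from its hinge; the lever goes on 25 mm beyond it. x points along the lever to the hinge, y across (the way to pinch it, 23 mm).
- claw (a joint): Hinge of the claw on the lever, rad. The claw rises above level, towards the gate, by (joint claw - joint lever). Stiff (0.05 N m): it stays where left, and turns along with the lever when nothing holds it, so a hook lowered with slack lifts off again as the lever swings back. Pulling the claw drags the lever along.
- claw_pin (a point): Axis of the claw's hinge pin in the lever, 22 mm from the lever's hinge, seen from there 10 degrees to the side of the lever's line: at (-21.7, 0, -3.8) mm from it with the lever down (x to the gate, z up), going round with the lever. This point's axes turn with the claw: x along the claw to the hook, z away from the hook.
- claw_tab (a point): Middle of the thumb tab on the claw: steel, 20 mm long, 10 mm wide (y, the way to pinch it), rising to 40 mm over the claw's centre line. It lies at (100, 0, 28) mm in claw_pin's axes.
- claw_hook (a point): Inner face of the hook, where it bears on the keeper: (110, 0, -7) mm in claw_pin's axes. The claw is a bar 6 mm thick, 10 mm wide; the hook, 6 mm thick, reaches 18 mm below the claw's centre line and leans 15 degrees back to the pin, so it bites. Seated, this point lies 2 to 4 mm beyond the keeper's centre (press +x), level with it, the claw's underside on the bar.
- can: Bystander: red spray can, 60 mm across, 160 mm tall; origin at its underside or on the bench. Not to be moved.
- injector: Bystander: stepped steel injector body standing upright, 36 mm across, 135 mm tall; origin at its underside or on the bench. Not to be moved.
- wrench: Bystander: open-ended wrench lying on the bench; origin at its underside or on the bench. Not to be moved.
- screwdriver: Bystander: screwdriver lying on the bench; origin at its underside or on the bench. Not to be moved.
- cup: Bystander: white cup, 70 mm across, 85 mm tall; origin at its underside or on the bench. Not to be moved.
Not all that is in view belongs to the job. What is shaped like the part that bears neighbour_mid but green, pink or turquoise is not meant.

How it is judged (in metres and radians):
On the way, in this order (a step that is already met when the one before it is completed fails the run):
1. the plate stands on edge, home in the free slot, the gate still open (y of plate_mid in the frame of press between 0.057 and 0.067 m and x of plate_mid in the frame of press between -0.01 and 0.034 m and z of plate_mid in the frame of press between 0.036 and 0.047 m and angle between plate_mid's own z axis and vertical below 0.2 rad and angle between the x axis of plate_mid and the x axis of press, either way round below 0.15 rad and value of joint gate above 0.014 m), for 0.2 s.
2. the claw is hooked over the keeper bar while the lever is still up (x of claw_hook in the frame of keeper between -0.002 and 0.013 m and z of claw_hook in the frame of keeper between -0.012 and 0.005 m and value of joint lever above 1 rad), for 0.3 s.
At the end, for the whole second after the job is handed in: The lever is down (within 0.1 rad of flat), the claw's hook behind the keeper bar holds the gate within 4 mm of shut; both plates stand upright (within 0.2 rad) on the floor of their slots, between wall and gate; everything released. No bystander has been moved by more than 30 mm (value of joint lever below 0.1 rad and value of joint gate below 0.004 m and x of claw_hook in the frame of keeper between -0.002 and 0.013 m and z of claw_hook in the frame of keeper between -0.012 and 0.005 m and y of plate_mid in the frame of press between 0.057 and 0.067 m and x of plate_mid in the frame of press between -0.01 and 0.034 m and z of plate_mid in the frame of press between 0.036 and 0.047 m and angle between each of plate_mid, neighbour_mid's own z axis and vertical below 0.2 rad and angle between the x axis of each of plate_mid, neighbour_mid and the x axis of press, either way round below 0.15 rad and y of neighbour_mid in the frame of press between 0.015 and 0.025 m and x of neighbour_mid in the frame of press between -0.01 and 0.034 m and z of neighbour_mid in the frame of press between 0.036 and 0.047 m); the robot touches nothing.
It fails at once if a bystander is moved by more than 30 mm (distance of any of can, injector, wrench, screwdriver, cup from where it was at the start of the episode above 0.03 m).
It also fails if it takes over 72 s, if anything falls off the work surface, if the arm or the gripper's body presses on something with over 40 N, if the wrist force passes 120 N, or if a joint passes its speed limit or range.

## Working session

There is one attempt and no reset: what is moved stays moved. The work goes in short steps, Python scripts to look and compute and a shell command to move; the robot and the scene stay as the last step left them, time stands still between calls to the robot, and variables do not carry over. Pictures are saved under pics/ and viewed, about 8 in all and at most 12, crops included, and the job is handed in when it is done.

```bash
ls; mkdir -p pics; cat > h.py <<'E'
import numpy as np, cv2
from cell import env
def cam(n):
    c=env.read_camera(n); c['K']=np.array([[c['fx'],0,c['cx']],[0,c['fy'],c['cy']],[0,0,1.]]); c['R']=cv2.Rodrigues(np.array(c['rvec'],float))[0]; c['t']=np.array(c['tvec'],float).ravel(); c['d']=np.array(c['dist'],float); return c
def cloud(c):
    h,w=c['range_z'].shape; u,v=np.meshgrid(np.arange(w),np.arange(h))
    p=cv2.undistortPoints(np.stack([u,v],-1).reshape(-1,1,2).astype(float),c['K'],c['d']).reshape(h,w,2)
    z=c['range_z'].astype(float); X=np.dstack([p*z[...,None],z])
    X=(X-c['t'])@c['R']; X[z==0]=np.nan; return X
def ray(c,uv,h):
    p=cv2.undistortPoints(np.array(uv,float).reshape(-1,1,2),c['K'],c['d']).reshape(-1,2)
    d=np.c_[p,np.ones(len(p))]@c['R']; o=-c['R'].T@c['t']
    return o+d*((h-o[2])/d[:,2])[:,None]
def proj(c,P):
    return cv2.projectPoints(np.array(P,float).reshape(-1,3),np.array(c['rvec'],float),c['t'],c['K'],c['d'])[0].reshape(-1,2)
E
python3 - <<'E'
from h import *
s=env.state(); print(s)
for n in('top','side'):
    c=cam(n); cv2.imwrite(f'pics/{n}0.png',c['image']); print(n,-c['R'].T@c['t'],c['R'][2],c['fx'])
E
```

```text
pics
{'t': 0.0, 'joints': array([ 1.15440812e+00,  4.91556165e-01,  1.55946779e+00, -7.10538858e-06,
        1.09172253e+00, -1.05643095e-01]), 'qvel': array([ 9.73901087e-04,  9.49644609e-05,  7.90163145e-05,  8.82939647e-05,
        6.25373096e-04, -1.78729563e-03]), 'tau': array([ 1.08763204e-03, -6.12656236e+01, -2.58186901e+01,  6.93538575e-02,
        4.82051005e-02, -1.02196491e-04]), 'eef_pos': array([191.00519878, 594.82578429, 214.05755007]), 'tcp_rot': array([-3.14044459e+00, -1.15401512e-04,  2.83085075e+00]), 'ft_force': array([-1.43864239,  0.70556186, -0.6324027 ]), 'moment': array([ 0.00890234,  0.00930284, -0.02720075]), 'opening': 0.9994276246718133}
top [ 338.51422281   -5.09077867 1322.31449839] [ 0.17325915  0.01509156 -0.98476064] 581.7015489577648
side [ 464.29718522 -998.50123286  977.08078684] [ 0.04883486  0.74997034 -0.65966631] 590.6902053439608
```

View pics/top0.png

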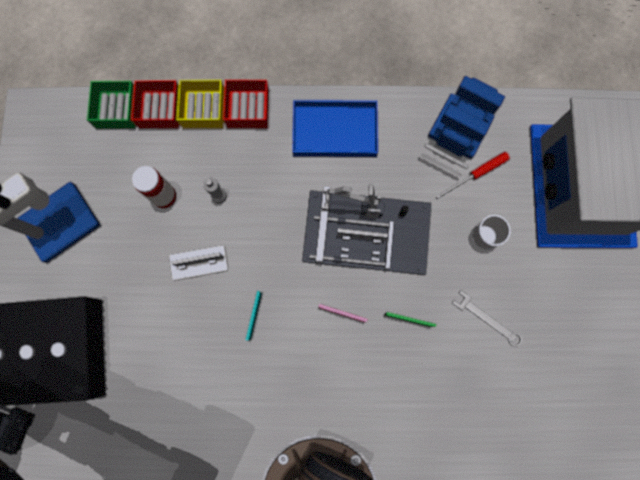

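View pics/side0.png

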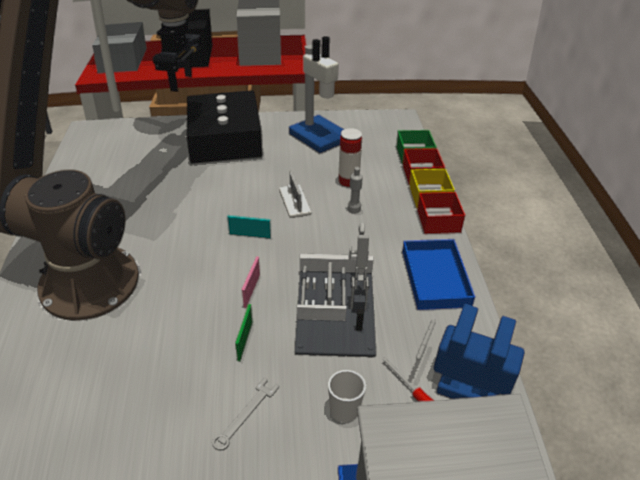

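The press lies around (305–432, 190–272) in the top view, with its +x pointing left in the image (gate at column 325, wall at column 391) and the latch on the upper edge. The stand with the plate is at (198,262). The green, pink and turquoise plates at (410,320), (342,313) and (254,315) aren't meant.

```bash
python3 - <<'E'
from h import *
c=cam('top'); s=cam('side')
X=cloud(c); im=c['image']
a=cv2.resize(im[170:290,290:450],None,fx=5,fy=5,interpolation=cv2.INTER_CUBIC)[:380]
b=cv2.resize(s['image'][210:370,280:400],None,fx=3,fy=3,interpolation=cv2.INTER_CUBIC)
cv2.imwrite('pics/press_top.png',cv2.resize(im[180:280,295:445],None,fx=5.3,fy=5.3,interpolation=cv2.INTER_CUBIC))
cv2.imwrite('pics/side_crop.png',cv2.resize(s['image'][160:360,260:400],None,fx=3,fy=3,interpolation=cv2.INTER_CUBIC))
# base of press: dark, via hue/intensity
g=cv2.cvtColor(im,cv2.COLOR_BGR2GRAY); m=((g<85)).astype(np.uint8); m[:, :290]=0;m[:,450:]=0;m[:180]=0;m[290:]=0
m=cv2.morphologyEx(m,cv2.MORPH_OPEN,np.ones((3,3)))
cnt=max(cv2.findContours(m,0,2)[0],key=cv2.contourArea); hull=cv2.convexHull(cnt).reshape(-1,2)
P=ray(c,hull,12)
print('press',cv2.minAreaRect(P[:,:2].astype(np.float32)))
print(cv2.boxPoints(cv2.minAreaRect(P[:,:2].astype(np.float32))))
# stand white
m=((g>200)).astype(np.uint8); m[:, :160]=0;m[:,240:]=0;m[:240]=0;m[290:]=0
cnt=max(cv2.findContours(m,0,2)[0],key=cv2.contourArea); hull=cv2.convexHull(cnt).reshape(-1,2)
P=ray(c,hull,12); print('stand',cv2.minAreaRect(P[:,:2].astype(np.float32)))
# clouds heights
def reg(X,x0,x1,y0,y1,z0,z1):
    k=(X[...,0]>x0)&(X[...,0]<x1)&(X[...,1]>y0)&(X[...,1]<y1)&(X[...,2]>z0)&(X[...,2]<z1); return X[k]
ctr=ray(c,[[198,262]],12)[0]; print(ctr)
for n,Y in(('t',X),('s',cloud(s))):
    p=reg(Y,ctr[0]-60,ctr[0]+60,ctr[1]-90,ctr[1]+90,50,90)
    print(n,len(p), p.mean(0) if len(p) else '', cv2.minAreaRect(p[:,:2].astype(np.float32)) if len(p)>5 else '')
    if len(p): print(np.percentile(p[:,2],[5,50,90,98]))
E
```

```text
press ((581.0714721679688, -128.79049682617188), (235.8607940673828, 175.19009399414062), 84.27640533447266)
[[ 482.15198   -237.39716  ]
 [ 656.4686    -254.86877  ]
 [ 679.99097    -20.183838 ]
 [ 505.67432     -2.7122192]]
stand ((528.0465087890625, 272.462890625), (0.0, 0.0), 0.0)
[507.2087669  278.48593759  12.        ]
t 230 [507.12947301 272.50338365  66.08270212] ((508.3323059082031, 272.85528564453125), (8.969435691833496, 108.22711181640625), 11.2796049118042)
[53.20800494 67.8340838  71.75097847 74.15664336]
s 147 [508.19748428 272.22938583  66.88747362] ((508.7701110839844, 276.0241394042969), (9.39606761932373, 110.53318786621094), 10.69713306427002)
[52.01513199 70.08120405 75.32107305 76.80129849]
```

View pics/press_top.png

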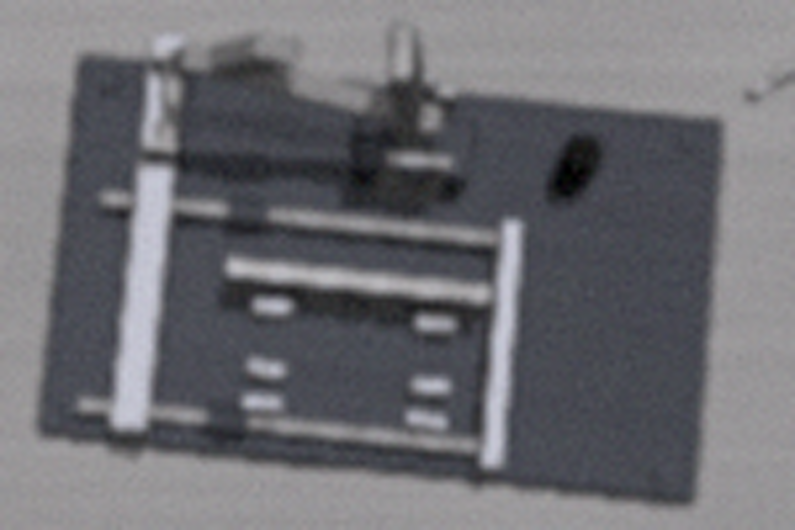

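View pics/side_crop.png

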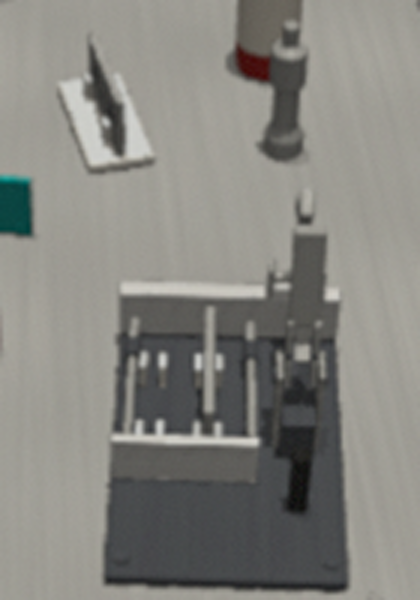

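The crop shows the free slot's four post tops at (266,368), (262,402), (432,384) and (427,418). The neighbour plate is at (360,282), the lever is up at about (400,80), and the claw lies toward the gate at about (250,60). Next I fit the press frame from the posts and the base corners.

```bash
cat >> h.py <<'E'
def crop2full(p): return np.array(p,float)/5.3+[295,180]-0.4
def press(c):
    q=ray(c,crop2full([[266,368],[262,402],[432,384],[427,418]]),34)
    d=(q[0]+q[1]-q[2]-q[3])[:2]; d/=np.hypot(*d); slot=q.mean(0)[:2]
    return q,d,slot
E
python3 - <<'E'
from h import *
c=cam('top'); s=cam('side')
q,d,slot=press(c); print(q.round(1),d,np.degrees(np.arctan2(d[1],d[0])),slot)
b=ray(c,crop2full([[80,55],[722,118],[692,502],[40,435]]),8); print(b.round(1),b.mean(0))
e=(b[0]+b[3]-b[1]-b[2])[:2];print('edge yaw',np.degrees(np.arctan2(e[1],e[0])), 'len',np.hypot(*e)/2)
ex=d; ey=np.array([-d[1],d[0]]) ; o=slot-62*ey; print('origin',o)
np.save('T.npy',np.array([*o,*d]))
for n,C in(('t',c),('s',s)):
    X=cloud(C).reshape(-1,3); r=X[:,:2]-o; Y=np.c_[r@ex,r@ey,X[:,2]]
    k=(abs(Y[:,0])<160)&(Y[:,1]>-90)&(Y[:,1]<-10)&(Y[:,2]>45)&(Y[:,2]<260); Y=Y[k]; print(n,len(Y))
    z=np.zeros((300,450,3),np.uint8)
    for zz in range(50,230,8):
        w=Y[(Y[:,2]>=zz)&(Y[:,2]<zz+8)]
        if len(w):
            h=np.histogram(w[:,0],np.arange(-120,125,10))[0]; print(zz,len(w),'y',w[:,1].mean().round(),{int(-115+10*i):int(v) for i,v in enumerate(h) if v})
    # neighbour plate and gate
    Y2=np.c_[r@ex,r@ey,X[:,2]]
    k=(abs(Y2[:,0])<50)&(Y2[:,1]>0)&(Y2[:,1]<40)&(Y2[:,2]>55)&(Y2[:,2]<90); print('nb',Y2[k].mean(0),k.sum())
    k=(abs(Y2[:,0]-90)<20)&(Y2[:,1]>0)&(Y2[:,1]<70)&(Y2[:,2]>52)&(Y2[:,2]<80); print('gate top',Y2[k].mean(0), Y2[k].min(0),Y2[k].max(0))
E
```

```text
[[ 536.8  -55.5   34. ]
 [ 522.3  -53.8   34. ]
 [ 530.6 -125.6   34. ]
 [ 516.1 -123.4   34. ]] [0.0889615  0.99603507] 84.89613439148734 [526.4251265  -89.57268315]
[[ 679.2   25.3    8. ]
 [ 653.2 -256.2    8. ]
 [ 484.2 -239.3    8. ]
 [ 510.8   40.5    8. ]] [ 581.86138136 -107.40536202    8.        ]
edge yaw 84.64653964218618 len 281.9136214834361
origin [588.17930058 -95.08829597]
t 932
50 128 y -38.0 {-95: 1, -85: 5, -65: 3, -55: 1, -45: 1, -35: 9, -25: 8, -15: 4, -5: 5, 5: 3, 85: 31, 95: 57}
58 44 y -39.0 {-95: 9, -85: 12, -35: 3, -25: 2, -5: 1, 85: 6, 95: 11}
66 54 y -40.0 {-95: 10, -85: 13, -35: 1, -25: 4, -15: 3, -5: 5, 85: 14, 95: 4}
74 73 y -40.0 {-35: 2, -25: 11, -15: 10, -5: 4, 85: 40, 95: 6}
82 54 y -35.0 {-35: 6, -25: 13, -15: 15, -5: 4, 85: 10, 95: 6}
90 17 y -42.0 {-25: 12, -15: 4, -5: 1}
98 16 y -43.0 {-25: 5, -15: 9, -5: 2}
106 37 y -43.0 {-15: 5, -5: 11, 5: 19, 15: 2}
114 34 y -42.0 {-15: 6, -5: 3, 5: 5, 15: 17, 25: 3}
122 47 y -43.0 {-15: 12, -5: 2, 15: 7, 25: 20, 35: 6}
130 42 y -43.0 {-15: 4, -5: 2, 25: 2, 35: 20, 45: 12, 55: 2}
138 27 y -42.0 {-15: 3, -5: 
[... 1046 characters left out ...]
 -5: 8}
106 41 y -43.0 {-25: 1, -15: 17, -5: 22, 5: 1}
114 20 y -45.0 {-15: 16, -5: 4}
122 34 y -46.0 {-15: 27, -5: 7}
130 35 y -44.0 {-15: 19, -5: 16}
138 40 y -44.0 {-15: 9, -5: 30, 85: 1}
146 38 y -45.0 {-15: 2, -5: 33, 85: 2, 95: 1}
154 36 y -45.0 {-15: 3, -5: 30, 55: 2, 85: 1}
162 48 y -44.0 {-15: 1, -5: 38, 45: 3, 55: 6}
170 47 y -44.0 {-5: 36, 5: 1, 45: 6, 55: 2, 65: 2}
178 64 y -45.0 {-5: 35, 5: 3, 35: 1, 45: 17, 55: 8}
186 53 y -45.0 {-5: 30, 5: 6, 45: 3, 55: 14}
194 52 y -45.0 {-5: 27, 5: 25}
202 2 y -49.0 {-5: 2}
nb [-2.99999213 20.55821895 71.99835888] 109
gate top [91.49602088 34.45935831 57.82308055] [82.73682541  1.86770378 52.09424337] [105.56716216  68.98849038  63.14475542]
```

```bash
cat >> h.py <<'E'
o=np.array([588.2,-95.1]); PY=1.480
def P2W(x,y): # press -> world xy
    c_,s_=np.cos(PY),np.sin(PY); return o+np.array([c_*x-s_*y,s_*x+c_*y])
def go(xyz,yaw):
    s=env.state(); p=s['eef_pos']; y=s['tcp_rot'][2]; d=np.array(xyz,float)-p
    sh=[d[0]*np.cos(y)+d[1]*np.sin(y), d[0]*np.sin(y)-d[1]*np.cos(y), -d[2]]
    print('at',p.round(1),'yaw',round(y,4),'shift mm',np.round(sh,1),'turn',round((y-yaw+np.pi/2)%np.pi-np.pi/2,4))
def st():
    s=env.state(); p=s['eef_pos']; r=p[:2]-o; c_,s_=np.cos(PY),np.sin(PY)
    print('t',round(s['t'],1),'tcp',p.round(1),'press',round(c_*r[0]+s_*r[1],1),round(-s_*r[0]+c_*r[1],1),'rot',s['tcp_rot'].round(3),'F',s['ft_force'].round(1),'op',round(s['opening'],3))
E
python3 - <<'E'
from h import *
c=cam('top'); X=cloud(c).reshape(-1,3)
a=np.array([191,595.]);b=np.array([508,273.])
for f in np.linspace(0,1,11):
    p=a+(b-a)*f; k=np.hypot(*(X[:,:2]-p).T)<80; print(p.round(),np.nanmax(X[k,2]).round() if k.any() else None)
for n,u in(('can',(150,180)),('inj',(212,188))): print(n,ray(c,[u],120))
# plate top edge
im=c['image']; 
cc=im[235:290,160:240]; cv2.imwrite('pics/stand.png',cv2.resize(cc,None,fx=8,fy=8,interpolation=cv2.INTER_CUBIC))
go([508,273.5,150],1.766)
E
```

```text
[191. 595.] 342.0
[223. 563.] 342.0
[254. 531.] 342.0
[286. 498.] 120.0
[318. 466.] 119.0
[350. 434.] 109.0
[381. 402.] 7.0
[413. 370.] 16.0
[445. 337.] 76.0
[476. 305.] 76.0
[508. 273.] 77.0
can [[670.65370817 368.39858458 120.        ]]
inj [[653.29338829 232.19936505 120.        ]]
at [191.1 595.  214.5] yaw 2.8308 shift mm [-400.  -209.2   64.5] turn 1.0648
```

View pics/stand.png

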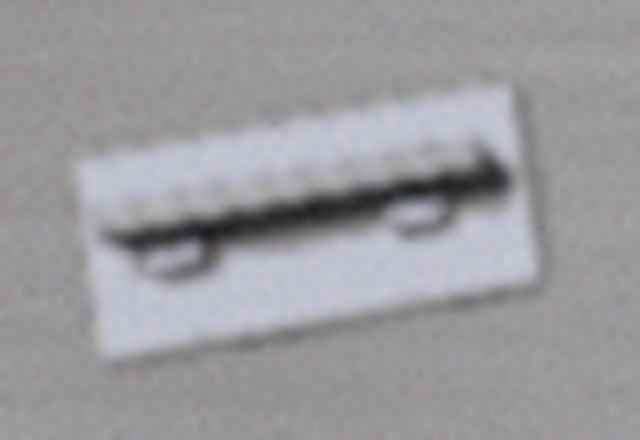

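```bash
python3 -m pendant '[[[1,-0.05,-0.026,0,0.13],[1,-0.1,-0.052,0,0.26],[1,-0.15,-0.078,0,0.39],[1,-0.2,-0.104,0,0.52],[1,-0.24,-0.125,0,0.65],[1,-0.28,-0.146,0,0.78],[1,-0.32,-0.167,0,0.91],[1,-0.36,-0.188,0,1.06]]]'
python3 - <<'E'
from h import *
st()
c=cam('top'); q=ray(c,np.array([[78,165],[512,85],[540,285],[105,355]])/8+[160,235]-.4,12)
print(q.round(1),q.mean(0).round(1)); e=(q[0]+q[3]-q[1]-q[2]); print('yaw',np.arctan2(e[1],e[0]),np.hypot(e[0],e[1])/2)
q=ray(c,np.array([[95,215],[475,155]])/8+[160,235]-.4,72); print(q,q.mean(0)); 
q=q.mean(0);go([q[0],q[1],110],np.arctan2(e[1],e[0]))
E
```

```text
t: 1.15
eef_pos: [473.3, 308.7, 214.8]
tcp_rot: [3.141, -0.0, 1.765]
ft_force: [0.2, 1.6, 0.6]
opening: 0.996
t 1.1 tcp [473.3 308.7 214.8] press 391.7 151.1 rot [ 3.141 -0.     1.765] F [0.2 1.6 0.6] op 0.996
[[522.2 345.7  12. ]
 [546.5 221.   12. ]
 [489.1 210.9  12. ]
 [467.6 335.   12. ]] [506.3 278.1  12. ]
yaw 1.7530638239660286 126.50483285353548
[[500.00444038 324.16980079  72.        ]
 [517.60542437 220.0916727   72.        ]] [508.80493237 272.13073675  72.        ]
at [477.9 304.4 214.7] yaw 1.7521 shift mm [-37.4  24.6 104.7] turn -0.0009
```

```bash
python3 -m pendant '[[[0.6,-0.037,0.0245,0.03,0],[0.5,-0.037,0.0245,0.06,0],[0.5,-0.037,0.0245,0.09,0],[0.5,-0.037,0.0245,0.12,0],[0.5,-0.037,0.0245,0.145,0],[0.5,-0.037,0.0245,0.165,0],[0.5,-0.037,0.0245,0.172,0],[0.5,-0.037,0.0245,0.172,0]]]' && python3 -m pendant '[[[0.2,0,0,0,0],[0,0,0,0,0],[0,0,0,0,0],[0,0,0,0,0],[0,0,0,0,0],[0,0,0,0,0],[0,0,0,0,0],[0,0,0,0,0]]]'; python3 - <<'E'
from h import *
st()
s=cam('side'); 
u=proj(s,[[508,273,60]])[0].astype(int); 
cv2.imwrite('pics/grasp.png',cv2.resize(s['image'][u[1]-60:u[1]+60,u[0]-70:u[0]+70],None,fx=5,fy=5)); c=cam('top')
E
```

```text
t: 2.0
eef_pos: [503.2, 278.9, 42.1]
tcp_rot: [-3.14, 0.0, 1.771]
ft_force: [0.4, -0.1, -0.4]
opening: 0.506
t: 2.8
eef_pos: [507.1, 279.9, 43.4]
tcp_rot: [3.133, -0.001, 1.77]
ft_force: [14.0, 3.5, -6.1]
opening: 0.071
t 2.8 tcp [507.1 279.9  43.4] press 366.1 114.8 rot [ 3.133e+00 -1.000e-03  1.770e+00] F [14.   3.5 -6.1] op 0.071
```

View pics/grasp.png

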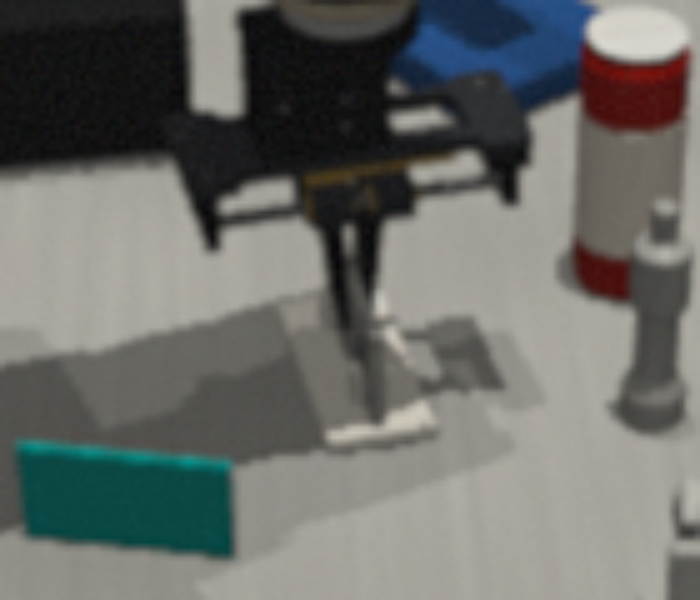

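The grasp holds: opening is 6.7 mm, matching the plate, and the plate is centred between the fingers at (360,300) in the crop. Now lift it.

```bash
python3 -m pendant '[[[0,0,0.004,0,0],[0,0,0.004,0,0],[0,0,0.004,-0.01,0],[0,0,0.004,-0.03,0],[0,0,0.004,-0.06,0],[0,0,0.004,-0.1,0],[0,0,0.004,-0.1,0],[0,0,0.004,-0.1,0]]]'; python3 - <<'E'
from h import *
st(); s=cam('side'); X=cloud(s).reshape(-1,3); p=env.state()['eef_pos']; yaw=env.state()['tcp_rot'][2]
# plate points: below fingers
r=X-p; a=r[:,0]*np.cos(yaw)+r[:,1]*np.sin(yaw); b=r[:,0]*np.sin(yaw)-r[:,1]*np.cos(yaw)
k=(abs(a)<80)&(abs(b)<15)&(X[:,2]>p[2]-40)&(X[:,2]<p[2]-3)
print(k.sum(),'a',np.percentile(a[k],[1,5,50,95,99]),'b',np.percentile(b[k],[5,50,95]),'zmin',np.percentile(X[k,2],[1,5]),p[2])
k=(abs(a)<80)&(abs(b)<15)&(X[:,2]>p[2]+20)&(X[:,2]<p[2]+40)
print(k.sum(),'a',np.percentile(a[k],[1,99]))
st(); t=P2W(2,62); go([*t,110],PY)
E
```

```text
t: 3.7
eef_pos: [506.9, 279.7, 142.9]
tcp_rot: [3.141, -0.0, 1.771]
ft_force: [-1.2, -0.2, -5.1]
opening: 0.072
t 3.7 tcp [506.9 279.7 142.9] press 365.8 115.0 rot [ 3.141 -0.     1.771] F [-1.2 -0.2 -5.1] op 0.072
93 a [-58.96318838 -57.50083363 -28.91794207  42.03202054  47.04469771] b [-4.80565439 -3.33950453  2.96284611] zmin [113.4466565  115.25332128] 141.94474743278565
118 a [-58.65573694  11.9799252 ]
t 3.8 tcp [506.5 279.5 141.9] press 365.7 115.3 rot [-3.14   0.     1.771] F [-0.3  0.7 -5.1] op 0.074
at [506.5 279.5 141.9] yaw 1.7709 shift mm [-363.7  -53.3   31.9] turn 0.2909
```

```bash
python3 -m pendant '[[[0,-0.04,-0.006,0,0.04],[0,-0.08,-0.0115,0,0.08],[0,-0.13,-0.0187,0,0.13],[0,-0.18,-0.0259,0,0.18],[0,-0.23,-0.033,0,0.23],[0,-0.275,-0.0395,0,0.27],[0,-0.32,-0.046,0,0.291],[0,-0.357,-0.0513,0,0.291]]]' && python3 -m pendant '[[[0,0,0,0,0],[0,0,0,0,0],[0,0,0,0,0],[0,0,0,0,0],[0,0,0,0,0],[0,0,0,0,0],[0,0,0,0,0],[0,0,0,0,0]]]'; python3 - <<'E'
from h import *
st(); t=P2W(9,62); go([*t,42],PY)
s=cam('top'); cv2.imwrite('pics/over.png',cv2.resize(s['image'][180:280,295:445],None,fx=5.3,fy=5.3,interpolation=cv2.INTER_CUBIC))
E
```

```text
t: 4.55
eef_pos: [526.9, -82.4, 141.0]
tcp_rot: [-3.138, -0.001, 1.478]
ft_force: [-0.1, 0.7, -4.3]
opening: 0.072
t: 5.35
eef_pos: [528.0, -80.1, 142.7]
tcp_rot: [3.142, -0.0, 1.48]
ft_force: [-0.4, -0.4, -3.0]
opening: 0.073
t 5.3 tcp [528.  -80.1 142.7] press 9.5 61.3 rot [ 3.142 -0.     1.48 ] F [-0.4 -0.4 -3. ] op 0.073
at [528.  -80.1 142.7] yaw 1.4802 shift mm [ -0.5  -0.7 100.7] turn 0.0002
```

```bash
python3 -m pendant '[[[0,0,-0.0007,0.02,0],[0,0,-0.0007,0.045,0],[0,0,-0.0007,0.065,0],[0,0,-0.0007,0.072,0],[0,0,-0.0007,0.076,0],[0,0,-0.0007,0.08,0],[0,0,-0.0007,0.082,0],[0,0,-0.0007,0.084,0]]]'; python3 - <<'E'
from h import *
st()
s=cam('side'); cv2.imwrite('pics/ins.png',cv2.resize(s['image'][200:350,265:415],None,fx=4,fy=4,interpolation=cv2.INTER_CUBIC))
E
```

```text
t: 6.2
eef_pos: [527.6, -80.3, 59.1]
tcp_rot: [3.141, 0.0, 1.48]
ft_force: [-0.1, 0.2, -3.3]
opening: 0.076
t 6.2 tcp [527.6 -80.3  59.1] press 9.2 61.7 rot [3.141 0.    1.48 ] F [-0.1  0.2 -3.3] op 0.076
```

View pics/ins.png

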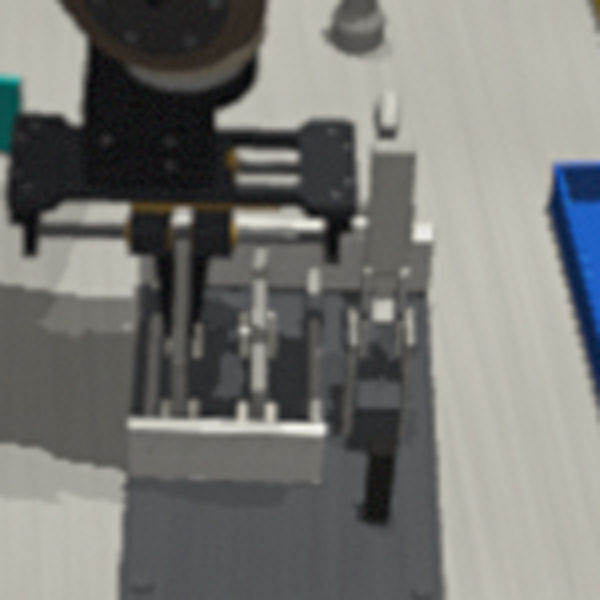

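The crop shows the plate at (180,390), between the near posts at (165,408) and (192,408). There's no contact force with its bottom edge already below the post tops, and the gripper is clear of the lever. Lower it home and release.

```bash
python3 -m pendant '[[[0,0,0,0.004,0],[0,0,0,0.008,0],[0,0,0,0.011,0],[0,0,0,0.013,0],[0,0,0,0.015,0],[0,0,0,0.0165,0],[0,0,0,0.0165,0],[0,0,0,0.0165,0]]]'; python3 -m pendant '[[[0.1,0,0,0,0],[0.15,0,0,0,0],[0.25,0,0,0,0],[0.3,0,0,0,0],[0.3,0,0,-0.02,0],[0.3,0,0,-0.06,0],[0.3,0,0,-0.11,0],[0.3,0,0,-0.16,0]]]'; python3 - <<'E'
from h import *
st()
for n in('top','side'):
    c=cam(n); X=cloud(c).reshape(-1,3); r=X[:,:2]-o; c_,s_=np.cos(PY),np.sin(PY); Y=np.c_[r@[c_,s_],r@[-s_,c_],X[:,2]]
    k=(abs(Y[:,0])<80)&(abs(Y[:,1]-62)<12)&(Y[:,2]>60)&(Y[:,2]<90); w=Y[k]; print(n,k.sum(),w.mean(0),np.percentile(w,[2,98],axis=0).round(1))
    cv2.imwrite(f'pics/after_{n}.png',c['image'])
E
```

```text
t: 7.05
eef_pos: [527.3, -80.3, 42.8]
tcp_rot: [3.141, 0.0, 1.48]
ft_force: [-2.9, 0.4, 7.2]
opening: 0.074
t: 7.85
eef_pos: [526.9, -80.1, 203.7]
tcp_rot: [-3.141, -0.0, 1.48]
ft_force: [1.1, -0.5, -0.2]
opening: 0.297
t 7.8 tcp [526.9 -80.1 203.7] press 9.4 62.4 rot [-3.141 -0.     1.48 ] F [ 1.1 -0.5 -0.2] op 0.297<stdin>:5: RuntimeWarning: Mean of empty slice.
  ret = um.true_divide(
Traceback (most recent call last):
IndexError: index -1 is out of bounds for axis 0 with size 0
```

```bash
python3 - <<'E'
from h import *
c_,s_=np.cos(PY),np.sin(PY)
def pr(c):
    X=cloud(c).reshape(-1,3); r=X[:,:2]-o; Y=np.c_[r@[c_,s_],r@[-s_,c_],X[:,2]]; return Y[np.isfinite(Y[:,0])]
c=cam('side'); Y=pr(c)
k=(abs(Y[:,0])<80)&(abs(Y[:,1]-62)<12)&(Y[:,2]>50)&(Y[:,2]<90); w=Y[k]; print('plate',k.sum(),w.mean(0).round(1) if k.any() else '',np.percentile(w,[3,97],axis=0).round(1).tolist() if k.any() else '')
k=(abs(Y[:,0]-50)<40)&(abs(Y[:,1]+45)<14)&(Y[:,2]>140)&(Y[:,2]<230); w=Y[k]; print('tab',k.sum(),w[np.argsort(-w[:,2])][::3].round(0).tolist())
k=(abs(Y[:,0]-5)<25)&(abs(Y[:,1]+45)<16)&(Y[:,2]>100)&(Y[:,2]<230); w=Y[k]; print('lever fit x vs z',np.polyfit(w[:,2],w[:,0],1), 'ymean',w[:,1].mean(),'zmax',np.percentile(w[:,2],99))
k=(abs(Y[:,0]-92)<15)&(abs(Y[:,1]+45)<30)&(Y[:,2]>66); w=Y[k]; print('keeper',[ (z,w[(w[:,2]>z)&(w[:,2]<z+4)].mean(0).round(1).tolist(),int(((w[:,2]>z)&(w[:,2]<z+4)).sum())) for z in range(66,88,4)])
t=P2W(44,-45); go([*t,260],PY)
cv2.imwrite('pics/side2.png',cv2.resize(c['image'][190:340,280:420],None,fx=4,fy=4,interpolation=cv2.INTER_CUBIC))
E
```

```text
plate 167 [-13.4  62.8  67.4] [[-61.9, 55.7, 51.2], [54.3, 68.7, 76.4]]
tab 70 [[54.0, -41.0, 191.0], [53.0, -46.0, 190.0], [55.0, -42.0, 187.0], [56.0, -44.0, 187.0], [50.0, -44.0, 186.0], [61.0, -44.0, 186.0], [55.0, -42.0, 185.0], [50.0, -48.0, 184.0], [50.0, -42.0, 183.0], [45.0, -44.0, 183.0], [49.0, -46.0, 182.0], [49.0, -48.0, 182.0], [44.0, -46.0, 181.0], [45.0, -48.0, 179.0], [43.0, -46.0, 179.0], [43.0, -48.0, 176.0], [45.0, -44.0, 174.0], [45.0, -46.0, 171.0], [60.0, -41.0, 170.0], [51.0, -40.0, 169.0], [52.0, -41.0, 165.0], [84.0, -42.0, 161.0], [84.0, -40.0, 149.0], [88.0, -41.0, 144.0]]
lever fit x vs z [  0.12577034 -25.98535253] ymean -44.65450669064663 zmax 201.17690554962908
keeper [(66, [86.8, -24.8, 69.6], 1), (70, [86.7, -29.9, 72.5], 6), (74, [87.6, -35.2, 77.3], 11), (78, [88.0, -39.5, 80.1], 10), (82, [89.9, -33.6, 83.7], 13), (86, [91.0, -37.6, 87.2], 7)]
at [529.5 -80.7 208.1] yaw 1.48 shift mm [ 35.  104.8 -51.9] turn 0.0
```

View pics/side2.png

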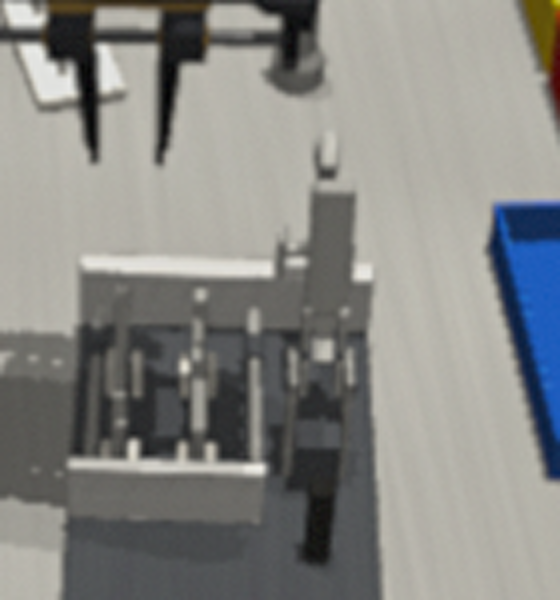

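The plate is standing in the free slot at (120,390) in the crop. The lever is up at (330,230) and the tab shows just left of it at (285,250). Next I work out the tab path from the linkage.

```bash
python3 -m pendant '[[[0.3,0,0,-0.05,0],[0.3,0.012,0.03,-0.055,0],[0.3,0.028,0.07,-0.055,0],[0.3,0.04,0.1,-0.055,0],[0.3,0.042,0.105,-0.055,0],[0.3,0.042,0.105,-0.055,0],[0.3,0.042,0.105,-0.055,0],[0.3,0.042,0.105,-0.055,0]]]'; cat > link.py <<'E'
import numpy as np
def pin(th): a=th-.1745; return np.array([-18-22*np.cos(a),75+22*np.sin(a)])
def pt(th,ph,p): c,s=np.cos(ph),np.sin(ph); return pin(th)+[c*p[0]-s*p[1],s*p[0]+c*p[1]]
E
python3 - <<'E'
from h import *; from link import *
st()
G=(104,32)
for th,ph in((1.70,.54),(1.8,.5),(1.9,.45),(2.0,.4),(2.0,.3),(2.0,.2),(2.0,.1),(2.0,0),(2.0,-.05),(2.0,-.1),(2.0,-.15)):
    print(th,ph,'G',pt(th,ph,G).round(1),'hook',pt(th,ph,(110,-7)).round(1),'tip',pt(th,ph,(107,-18)).round(1))
for kx in(85,87,89):
  K=np.array([kx,75])
  for th in (2.0,1.9,1.8,1.7,1.6):
    v=K-pin(th); D=np.hypot(*v); ph=np.arctan2(v[1],v[0])+np.arcsin(7/D); print(kx,th,'D',D.round(1),'ph',ph.round(3),'G',pt(th,ph,G).round(1),'hook-K',(pt(th,ph,(110,-7))-K).round(1))
t=P2W(54,-45); go([*t,158],PY)
c=cam('side'); cv2.imwrite('pics/tab.png',cv2.resize(c['image'][150:300,280:430],None,fx=4,fy=4,interpolation=cv2.INTER_CUBIC))
E
```

```text
t: 8.75
eef_pos: [634.8, -48.3, 257.3]
tcp_rot: [-3.141, -0.0, 1.479]
ft_force: [0.7, 0.5, 0.0]
opening: 0.298
t 8.8 tcp [634.8 -48.3 257.3] press 50.8 -42.2 rot [-3.141 -0.     1.479] F [0.7 0.5 0. ] op 0.298
1.7 0.54 G [ 53.8 177.9] hook [ 79.  147.5] tip [ 82.  136.6]
1.8 0.5 G [ 59.1 174.9] hook [ 83.1 143.6] tip [ 85.7 132.5]
1.9 0.45 G [ 65.1 170.8] hook [ 87.5 138.3] tip [ 89.6 127.1]
2.0 0.4 G [ 70.9 166.3] hook [ 91.6 132.7] tip [ 93.1 121.4]
2.0 0.3 G [ 77.4 157.6] hook [ 94.7 122.1] tip [ 95.1 110.7]
2.0 0.2 G [ 83.1 148.3] hook [ 96.7 111.3] tip [96.  99.9]
2.0 0.1 G [ 87.8 138.5] hook [ 97.7 100.3] tip [95.8 89.1]
2.0 0 G [ 91.5 128.3] hook [97.5 89.3] tip [94.5 78.3]
2.0 -0.05 G [ 93.  123.1] hook [97.1 83.8] tip [93.5 73. ]
2.0 -0.1 G [ 94.2 117.7] hook [96.3 78.3] tip [92.2 67.7]
2.0 -0.15 G [ 95.2 112.4] hook [95.3 72.9] tip [90.7 62.5]
85 2.0 D 99.8 ph -0.145 G [ 95.1 112.9] hook-K [10.4 -1.5]
85 1.9 D 102.0 ph -0.146 G [ 92.9 113.3] hook-K [ 8.2 -1.2]
85 1.8 D 104.1 ph -0.145 G [ 90.7 113.6] hook-K [ 6.  -0.9]
85 1.7 D 106.3 ph -0.142 G [ 88.5 113.9] hook-K [ 3.9 -0.6]
85 1.6 D 108.4 ph -0.138 G [ 86.2 114.2] hook-K [ 1.8 -0.3]
87 2.0 D 101.7 ph -0.142 G [ 95.  113.2] hook-K [ 8.4 -1.2]
87 1.9 D 103.9 ph -0.143 G [ 92.9 113.6] hook-K [ 6.3 -0.9]
87 1.8 D 106.1 ph -0.143 G [ 90.7 113.9] hook-K [ 4.1 -0.6]
87 1.7 D 108.3 ph -0.14 G [ 88.4 114.2] hook-K [ 2.  -0.3]
87 1.6 D 110.4 ph -0.135 G [ 86.2 114.5] hook-K [-0.1  0. ]
89 2.0 D 103.7 ph -0.139 G [ 95.  113.5] hook-K [ 6.5 -0.9]
89 1.9 D 105.9 ph -0.141 G [ 92.8 113.8] hook-K [ 4.3 -0.6]
89 1.8 D 108.1 ph -0.14 G [ 90.6 114.2] hook-K [ 2.2 -0.3]
89 1.7 D 110.2 ph -0.137 G [ 88.4 114.5] hook-K [ 0. -0.]
89 1.6 D 112.3 ph -0.133 G [ 86.1 114.7] hook-K [-2.1  0.3]
at [634.8 -48.3 257.3] yaw 1.4793 shift mm [ 3.2  2.8 99.3] turn -0.0007
```

View pics/tab.png

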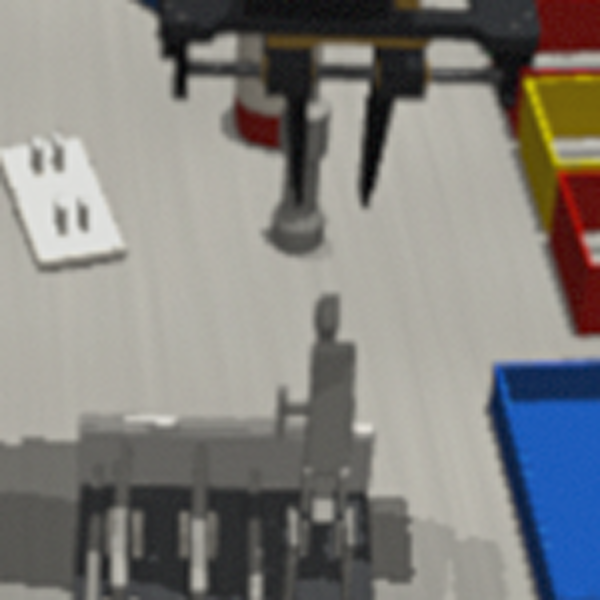

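The fingers at (297,200) and (365,200) straddle the tab, which shows at (327,315) above the lever. Descend and pinch.

```bash
python3 -m pendant '[[[0.3,0.003,0.0028,0.04,0],[0.3,0.003,0.0028,0.08,0],[0.3,0.003,0.0028,0.095,0],[0.3,0.003,0.0028,0.099,0],[0.3,0.003,0.0028,0.099,0],[0,0.003,0.0028,0.099,0],[0,0.003,0.0028,0.099,0],[0,0.003,0.0028,0.099,0]]]';python3 -m pendant '[[[0,0,0,0,0],[0,0,0,0,0],[0,0,0,0,0],[0,0,0,0,0],[0,0,0,0,0],[0,0,0,0,0],[0,0,0,0,0],[0,0,0,0,0]]]'; python3 - <<'E'
from h import *
st()
E
```

```text
t: 9.6
eef_pos: [639.1, -45.3, 159.1]
tcp_rot: [3.14, 0.0, 1.48]
ft_force: [4.4, 0.5, 0.2]
opening: 0.104
t: 10.4
eef_pos: [639.2, -45.1, 158.8]
tcp_rot: [3.14, -0.0, 1.48]
ft_force: [1.3, 2.0, 5.9]
opening: 0.104
t 10.4 tcp [639.2 -45.1 158.8] press 54.4 -46.3 rot [ 3.14 -0.    1.48] F [1.3 2.  5.9] op 0.104
```

```bash
python3 -m pendant '[[[0,0.0053,0,0.003,0],[0,0.0113,0,0.0071,0],[0,0.0171,0,0.0116,0],[0,0.0205,0,0.016,0],[0,0.0236,0,0.0203,0],[0,0.0293,0,0.0296,0],[0,0.034,0,0.0394,0],[0,0.034,0,0.0394,0]]]'; python3 - <<'E'
from h import *
st()
c=cam('side'); cv2.imwrite('pics/hook.png',cv2.resize(c['image'][180:330,280:430],None,fx=4,fy=4,interpolation=cv2.INTER_CUBIC))
c_,s_=np.cos(PY),np.sin(PY)
for n in('side','top'):
    c=cam(n)
    X=cloud(c).reshape(-1,3); r=X[:,:2]-o; Y=np.c_[r@[c_,s_],r@[-s_,c_],X[:,2]]; Y=Y[np.isfinite(Y[:,0])]
    k=(abs(Y[:,0]-10)<35)&(abs(Y[:,1]+45)<11)&(Y[:,2]>100)&(Y[:,2]<200); w=Y[k]
    print(n,[(z,w[(w[:,2]>z)&(w[:,2]<z+10)][:,0].round(0).astype(int).tolist()[:14]) for z in range(100,200,10)])
    k=(abs(Y[:,0]-70)<60)&(abs(Y[:,1]+45)<8)&(Y[:,2]>68)&(Y[:,2]<112); w=Y[k]; print(w[np.argsort(w[:,0])][::3].round(0)[:,[0,2]].astype(int).tolist())
E
```

```text
t: 11.2
eef_pos: [642.3, -10.3, 117.3]
tcp_rot: [3.141, -0.001, 1.48]
ft_force: [7.1, 2.0, 0.0]
opening: 0.104
t 11.2 tcp [642.3 -10.3 117.3] press 89.4 -46.2 rot [ 3.141e+00 -1.000e-03  1.480e+00] F [7.1 2.  0. ] op 0.104
side [(100, [17, 14, 13, 19, 15, 11, 12, 14, 11, 14, 12, 10, 6, 8]), (110, [-1, -2, 0, -4, -6, -3, -1, -3, -1, -4, -8, -2, -5, -9]), (120, [3, 3, 3, 5, 3, 2, 3, 3, 3, 3, 5, 1, 4, 4]), (130, [8, 8, 5, 6, 7, 4, 7, 5, 6, 5, 6, 4, 3, 3]), (140, [14, 13, 12, 13, 11, 10, 11, 9, 10, 11, 11, 10, 13, 7]), (150, [17, 18, 13, 14, 17, 14, 16, 16, 17, 14, 14, 10, 12, 12]), (160, [18, 21, 18, 19, 20, 19, 16, 16, 17, 18, 15, 16, 17, 15]), (170, [29, 23, 22, 22, 22, 23, 24, 23, 21, 21, 22, 19, 21, 20]), (180, [34, 30, 27, 27, 28, 27, 29, 27, 25, 24, 28, 25, 25, 27]), (190, [24, 25, 25, 26, 29, 29, 30, 29, 26, 29, 24, 29, 27, 25])]
[[11, 99], [12, 104], [14, 102], [15, 104], [87, 82]]
top [(100, [-13, -7, -9, -11, -13, -16, -18, -8, -10, 7]), (110, [-8, -10, -6, -8, -11, -3, -10, -12]), (120, [-3, -5, -8, -3, -5, -4, -1, -4, -4, -4, -2, -4, -5, -2]), (130, [2, 2, 0, 0, 2, -1, 1, -1, 1, 1, -1, 3, 1, -2]), (140, [5, 7, 5, 4, 4, 2, 6, 4, 6, 4, 6, 3, 6, 3]), (150, [10, 10, 10, 7, 9, 7, 9, 7, 9, 9, 8, 10, 8, 10]), (160, [13, 12, 12, 12, 12, 10, 12, 14, 11, 11, 11, 13, 11]), (170, [14, 13]), (180, []), (190, [])]
[[11, 98]]
```

View pics/hook.png

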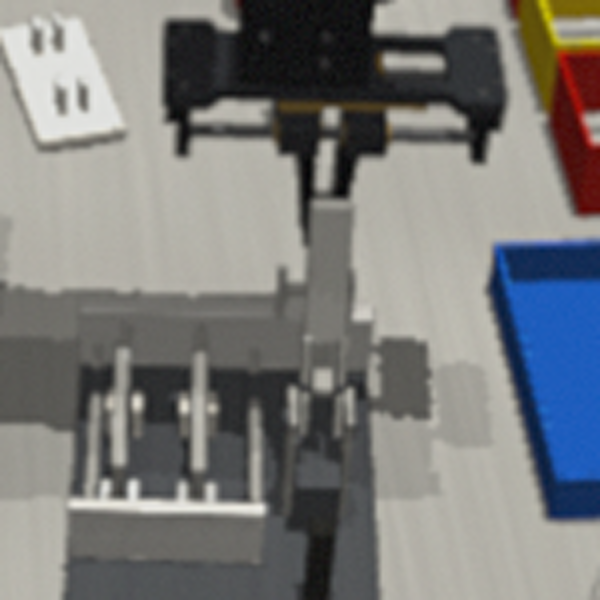

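The lever measures about 1.96 rad from its slope, as planned, and both plates are standing. Continue lowering the hook beyond the bar.

```bash
python3 -m pendant '[[[0,0.002,0,0.005,0],[0,0.0035,0,0.01,0],[0,0.0045,0,0.0135,0],[0,0.005,0,0.016,0],[0,0.0055,0,0.0185,0],[0,0.006,0,0.021,0],[0,0.006,0,0.022,0],[0,0.006,0,0.022,0]]]'; python3 - <<'E'
from h import *
st()
c=cam('top'); cv2.imwrite('pics/hookt.png',cv2.resize(c['image'][170:260,295:415],None,fx=6,fy=6,interpolation=cv2.INTER_CUBIC))
c_,s_=np.cos(PY),np.sin(PY)
for n in('side','top'):
    c=cam(n)
    X=cloud(c).reshape(-1,3); r=X[:,:2]-o; Y=np.c_[r@[c_,s_],r@[-s_,c_],X[:,2]]; Y=Y[np.isfinite(Y[:,0])]
    k=(abs(Y[:,0]-12)<25)&(abs(Y[:,1]+45)<11)&(Y[:,2]>125)&(Y[:,2]<178); w=Y[k]; print(n,'lever slope',1.57+np.arctan(np.polyfit(w[:,2],w[:,0],1)[0]))
    k=(abs(Y[:,0]-90)<18)&(abs(Y[:,1]-40)<28)&(Y[:,2]>53)&(Y[:,2]<64); w=Y[k]; print('gate',np.percentile(w[:,0],[5,95]))
E
```

```text
t: 12.15
eef_pos: [642.9, -4.7, 96.2]
tcp_rot: [3.141, -0.001, 1.48]
ft_force: [6.6, 1.2, 2.7]
opening: 0.104
t 12.2 tcp [642.9  -4.7  96.2] press 95.0 -46.3 rot [ 3.141e+00 -1.000e-03  1.480e+00] F [6.6 1.2 2.7] op 0.104
side lever slope 1.927219729412032
gate [ 84.72474544 100.82528902]
top lever slope 1.9321484605763755Traceback (most recent call last):
  File "<stdin>", line 9, in <module>
    return _quantile_unchecked(
        a, q, axis, out, overwrite_input, method, keepdims, weights)
    return _ureduce(a,
                    func=_quantile_ureduce_func,
    ...<5 lines>...
                    overwrite_input=overwrite_input,
                    method=method)
    r = func(a, **kwargs)
    result = _quantile(arr,
                       quantiles=q,
    ...<2 lines>...
                       out=out,
                       weights=wgt)
    slices_having_nans = np.isnan(arr[-1, ...])
                                  ~~~^^^^^^^^^
IndexError: index -1 is out of bounds for axis 0 with size 0
```

```bash
python3 -m pendant '[[[0,0,0,0.001,0],[0,0,0,0.002,0],[0,0,0,0.0025,0],[0,-0.001,0,0.0025,0],[0,-0.002,0,0.0025,0],[0,-0.003,0,0.0025,0],[0,-0.004,0,0.0025,0],[0,-0.004,0,0.0025,0]]]'; python3 - <<'E'
from h import *
st(); env.read_camera('top'); st()
E
```

```text
t: 13.1
eef_pos: [642.6, -8.0, 94.0]
tcp_rot: [3.14, -0.002, 1.48]
ft_force: [7.2, 7.3, 4.3]
opening: 0.102
t 13.1 tcp [642.6  -8.   94. ] press 91.7 -46.3 rot [ 3.14e+00 -2.00e-03  1.48e+00] F [7.2 7.3 4.3] op 0.102
t 13.2 tcp [642.6  -8.   94. ] press 91.7 -46.3 rot [ 3.14e+00 -2.00e-03  1.48e+00] F [6.1 6.7 4.5] op 0.105
```

```bash
python3 -m pendant '[[[0,-0.0005,0,0,0],[0,-0.001,0,0,0],[0,-0.0015,0,0,0],[0,-0.002,0,0,0],[0,-0.0025,0,0,0],[0,-0.003,0,0,0],[0,-0.003,0,0,0],[0,-0.003,0,0,0]]]'; python3 - <<'E'
from h import *
st(); env.read_camera('top'); st()
c_,s_=np.cos(PY),np.sin(PY)
for n in('side','top'):
    c=cam(n)
    X=cloud(c).reshape(-1,3); r=X[:,:2]-o; Y=np.c_[r@[c_,s_],r@[-s_,c_],X[:,2]]; Y=Y[np.isfinite(Y[:,0])]
    k=(abs(Y[:,0]-12)<25)&(abs(Y[:,1]+45)<11)&(Y[:,2]>125)&(Y[:,2]<178); w=Y[k]; print(n,'lever slope',1.57+np.arctan(np.polyfit(w[:,2],w[:,0],1)[0]))
E
```

```text
t: 13.95
eef_pos: [642.5, -9.6, 94.1]
tcp_rot: [3.14, -0.003, 1.48]
ft_force: [6.9, 14.1, 6.1]
opening: 0.101
t 13.9 tcp [642.5  -9.6  94.1] press 90.1 -46.3 rot [ 3.14e+00 -3.00e-03  1.48e+00] F [ 6.9 14.1  6.1] op 0.101
t 14.0 tcp [642.4  -9.6  94.1] press 90.1 -46.3 rot [ 3.14e+00 -3.00e-03  1.48e+00] F [ 7.2 15.6  5.4] op 0.107
side lever slope 1.7061592723878372
top lever slope 1.701544151759229
```

The pull-back shows 14 N with the lever at 1.70 rad, so the hook is bearing on the bar. Release the tab, retreat upward and check.

```bash
python3 -m pendant '[[[0.1,0.001,0,0,0],[0.15,0.001,0,0,0],[0.25,0.001,0,0,0],[0.35,0.001,0,0,0],[0.35,0.001,0,-0.02,0],[0.35,0.01,0,-0.06,0],[0.35,0.02,0,-0.11,0],[0.35,0.02,0,-0.16,0]]]'; python3 - <<'E'
from h import *
st()
c_,s_=np.cos(PY),np.sin(PY)
ims=[]
for n in('side','top'):
    c=cam(n)
    X=cloud(c).reshape(-1,3); r=X[:,:2]-o; Y=np.c_[r@[c_,s_],r@[-s_,c_],X[:,2]]; Y=Y[np.isfinite(Y[:,0])]
    k=(abs(Y[:,0]-5)<30)&(abs(Y[:,1]+45)<11)&(Y[:,2]>125)&(Y[:,2]<192); w=Y[k]; print(n,'lever',1.57+np.arctan(np.polyfit(w[:,2],w[:,0],1)[0]),'mean',w.mean(0))
    k=(Y[:,0]>20)&(Y[:,0]<130)&(abs(Y[:,1]+45)<7)&(Y[:,2]>68)&(Y[:,2]<150); w=Y[k]; print(w[np.argsort(w[:,0])][::2].round(0)[:,[0,2]].astype(int).tolist())
    u=proj(c,[[*P2W(40,-45),90]])[0].astype(int); ims.append(cv2.resize(c['image'][u[1]-40:u[1]+40,u[0]-50:u[0]+50],None,fx=4,fy=4,interpolation=cv2.INTER_CUBIC))
cv2.imwrite('pics/hooked.png',np.hstack(ims))
E
```

```text
t: 14.9
eef_pos: [642.8, 8.3, 254.2]
tcp_rot: [-3.139, -0.0, 1.48]
ft_force: [1.1, 0.1, 0.5]
opening: 0.346
t 14.9 tcp [642.8   8.3 254.2] press 107.9 -45.0 rot [-3.139 -0.     1.48 ] F [1.1 0.1 0.5] op 0.346
side lever 1.7613415708737732 mean [ -2.31936849 -44.93019249 158.41680254]
[[86, 80], [89, 81], [99, 80]]
top lever 1.8018142783739974 mean [ -4.30394483 -43.08258618 162.85046979]
[[21, 83], [22, 100], [22, 95], [24, 88], [24, 93], [26, 88], [26, 92], [26, 92], [28, 90], [28, 86], [29, 91]]
```

View pics/hooked.png

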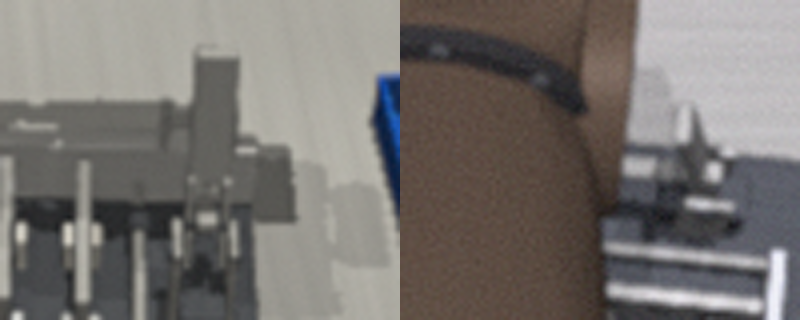

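The claw has dropped off the lever's silhouette and its top lies at x 21–29 mm, z ≈ 90 mm, where a hooked claw should be. The lever is at about 1.75 rad. Now go over the lever and pinch it.

```bash
python3 -m pendant '[[[0.45,-0.03,0.0015,0,0],[0.45,-0.07,0.0015,0,0],[0.45,-0.1,0.0015,0,0],[0.45,-0.108,0.0015,0.03,0],[0.45,-0.108,0.0015,0.07,0],[0.45,-0.108,0.0015,0.095,0],[0.45,-0.108,0.0015,0.1,0],[0.45,-0.108,0.0015,0.1,0]]]'; python3 -m pendant '[[[0.3,0,0,0,0],[0,0,0,0,0],[0,0,0,0,0],[0,0,0,0,0],[0,0,0,0,0],[0,0,0,0,0],[0,0,0,0,0],[0,0,0,0,0]]]'; python3 -c "
from h import *
st()"
```

```text
t: 15.8
eef_pos: [634.9, -100.2, 152.5]
tcp_rot: [-3.14, -0.0, 1.48]
ft_force: [0.3, -0.1, 0.6]
opening: 0.451
t: 16.6
eef_pos: [634.1, -99.8, 154.4]
tcp_rot: [-3.14, -0.0, 1.48]
ft_force: [-9.1, 1.5, 7.7]
opening: 0.239
t 16.6 tcp [634.1 -99.8 154.4] press -0.5 -46.1 rot [-3.14 -0.    1.48] F [-9.1  1.5  7.7] op 0.239
```

```bash
python3 -m pendant '[[[0,-0.0075,0,-0.001,0],[0,-0.0149,0,-0.0016,0],[0,-0.0225,0,-0.0015,0],[0,-0.0299,0,-0.0009,0],[0,-0.0372,0,0.0004,0],[0,-0.0445,0,0.002,0],[0,-0.0516,0,0.0043,0],[0,-0.0586,0,0.0071,0]]]'; python3 - <<'E'
from h import *
st()
c_,s_=np.cos(PY),np.sin(PY)
ims=[]
for n in('side','top'):
    c=cam(n)
    X=cloud(c).reshape(-1,3); r=X[:,:2]-o; Y=np.c_[r@[c_,s_],r@[-s_,c_],X[:,2]]; Y=Y[np.isfinite(Y[:,0])]
    k=(abs(Y[:,0]-80)<28)&(abs(Y[:,1]-30)<35)&(Y[:,2]>52)&(Y[:,2]<64); w=Y[k]; print(n,'gate',k.sum(),np.percentile(w[:,0],[5,95]) if k.any() else'')
    u=proj(c,[[*P2W(40,-45),90]])[0].astype(int); ims.append(cv2.resize(c['image'][u[1]-40:u[1]+40,u[0]-50:u[0]+50],None,fx=4,fy=4,interpolation=cv2.INTER_CUBIC))
cv2.imwrite('pics/swing.png',np.hstack(ims))
st()
E
```

```text
t: 17.4
eef_pos: [628.7, -158.3, 148.8]
tcp_rot: [-3.14, -0.0, 1.48]
ft_force: [-16.4, 0.9, 23.3]
opening: 0.22
t 17.4 tcp [ 628.7 -158.3  148.8] press -59.2 -46.0 rot [-3.14 -0.    1.48] F [-16.4   0.9  23.3] op 0.22
side gate 192 [76.01400375 92.04873207]
top gate 190 [74.29191952 87.66236874]
t 17.5 tcp [ 628.6 -159.1  148.6] press -60.1 -46.0 rot [-3.14e+00  1.00e-03  1.48e+00] F [-15.    0.6  19.1] op 0.225
```

The gate face has moved from 82 to about 75 mm, so the hook is drawing. Continue the swing.

```bash
python3 -m pendant '[[[0,-0.0066,0,0.0034,0],[0,-0.0132,0,0.0072,0],[0,-0.0193,0,0.0116,0],[0,-0.0252,0,0.0162,0],[0,-0.0306,0,0.0214,0],[0,-0.0357,0,0.0269,0],[0,-0.0402,0,0.0328,0],[0,-0.0445,0,0.039,0]]]'; python3 -c "
from h import *
st()"
```

```text
t: 18.3
eef_pos: [624.1, -206.4, 111.2]
tcp_rot: [-3.142, 0.005, 1.48]
ft_force: [-25.6, -18.0, 30.4]
opening: 0.229
t 18.3 tcp [ 624.1 -206.4  111.2] press -107.5 -45.9 rot [-3.142  0.005  1.48 ] F [-25.6 -18.   30.4] op 0.229
```

```bash
python3 -m pendant '[[[0,-0.006,-0.001,0.005,0],[0,-0.0114,-0.001,0.0114,0],[0,-0.014,-0.001,0.019,0],[0,-0.0164,-0.001,0.0263,0],[0,-0.018,-0.001,0.034,0],[0,-0.0192,-0.001,0.0418,0],[0,-0.0195,-0.001,0.048,0],[0,-0.0196,-0.001,0.053,0]]]'; python3 -c "
from h import *
st()"
```

```text
t: 19.1
eef_pos: [621.8, -227.0, 56.1]
tcp_rot: [3.141, 0.005, 1.479]
ft_force: [-17.7, -25.8, 12.3]
opening: 0.233
t 19.1 tcp [ 621.8 -227.    56.1] press -128.3 -45.4 rot [3.141 0.005 1.479] F [-17.7 -25.8  12.3] op 0.233
```

```bash
python3 -m pendant '[[[0,-0.003,0,0.002,0],[0,-0.005,0,0.004,0],[0,-0.005,0,0.006,0],[0,-0.005,0,0.006,0],[0.35,-0.005,0,0.002,0],[0.4,-0.005,0,0,0],[0.4,-0.005,0,0,0],[0.4,-0.005,0,-0.02,0]]]'; python3 -m pendant '[[[0.4,0,0,-0.03,0],[0.4,0,0,-0.06,0],[0.3,0,0,-0.1,0],[0.1,0,0,-0.1,0],[0,0,0,-0.1,0],[0,0,0,-0.1,0],[0,0,0,-0.1,0],[0,0,0,-0.1,0]]]'; python3 - <<'E'
from h import *
st()
c_,s_=np.cos(PY),np.sin(PY)
ims=[]
for n in('side','top'):
    c=cam(n)
    X=cloud(c).reshape(-1,3); r=X[:,:2]-o; Y=np.c_[r@[c_,s_],r@[-s_,c_],X[:,2]]; Y=Y[np.isfinite(Y[:,0])]
    k=(abs(Y[:,0]-72)<28)&(abs(Y[:,1]-30)<35)&(Y[:,2]>52)&(Y[:,2]<64); w=Y[k]; print(n,'gate',k.sum(),np.percentile(w[:,0],[5,95]) if k.any() else'')
    k=(Y[:,0]>-150)&(Y[:,0]<-50)&(abs(Y[:,1]+45)<10)&(Y[:,2]>60)&(Y[:,2]<110); w=Y[k]; print('lever',k.sum(),np.polyfit(w[:,0],w[:,2],1) if k.sum()>5 else '',w[:,2].mean(),w[:,0].min())
    k=(Y[:,0]>-10)&(Y[:,0]<100)&(abs(Y[:,1]+45)<8)&(Y[:,2]>66)&(Y[:,2]<150); w=Y[k]; print('claw',w[np.argsort(w[:,0])][::4].round(0)[:,[0,2]].astype(int).tolist())
    for nm,y0 in(('pl',62),('nb',20)):
        k=(abs(Y[:,0])<75)&(abs(Y[:,1]-y0)<10)&(Y[:,2]>60)&(Y[:,2]<85);w=Y[k]; print(nm,k.sum(),w.mean(0).round(1) if k.any() else '',w[:,0].min() if k.any() else '')
    u=proj(c,[[*P2W(0,-15),70]])[0].astype(int); ims.append(cv2.resize(c['image'][u[1]-65:u[1]+65,u[0]-65:u[0]+65],None,fx=3,fy=3,interpolation=cv2.INTER_CUBIC))
cv2.imwrite('pics/shut.png',np.hstack(ims))
E
```

```text
t: 19.9
eef_pos: [621.8, -226.5, 72.4]
tcp_rot: [-3.138, -0.001, 1.48]
ft_force: [-0.2, 0.0, 0.0]
opening: 0.397
t: 20.7
eef_pos: [622.4, -227.1, 173.1]
tcp_rot: [-3.14, -0.001, 1.48]
ft_force: [-0.2, -0.4, -0.0]
opening: 0.009
t 20.7 tcp [ 622.4 -227.1  173.1] press -128.3 -46.1 rot [-3.14e+00 -1.00e-03  1.48e+00] F [-0.2 -0.4 -0. ] op 0.009
side gate 99 [65.30612932 83.28276578]
lever 189 [-0.21628658 82.30370211] 102.6167535993715 -135.81261718145623
claw [[-10, 83], [-8, 81], [-4, 83], [-2, 84], [2, 74], [3, 76], [7, 81], [8, 83], [12, 83], [16, 82], [18, 83]]
pl 132 [ 2.7 63.1 71.9] -49.63220073163108
nb 109 [-7.7 20.5 72.3] -53.63508154531343
top gate 201 [63.8883047  77.99105294]
lever 85 [-0.36339256 67.32720187] 91.10544878306932 -78.22147373675256
claw [[-10, 79], [-8, 74], [-7, 82], [-5, 79], [-3, 80], [-1, 81], [1, 78], [2, 81], [4, 79], [6, 84], [8, 80], [9, 73], [10, 81], [12, 78], [14, 77], [16, 80], [17, 88], [19, 75], [21, 81], [23, 82], [25, 78], [26, 86], [28, 82], [30, 79], [32, 80], [33, 81], [35, 79], [37, 83], [38, 77], [41, 82], [41, 83], [43, 82], [45, 81], [47, 79], [49, 116], [49, 117], [50, 110], [51, 121], [52, 101], [53, 112], [54, 89], [55, 117], [56, 86], [57, 115], [58, 119], [59, 109], [60, 120], [61, 98], [62, 117], [63, 97], [64, 123], [65, 79], [66, 111], [66, 120], [67, 96], [68, 111], [69, 87], [71, 74], [72, 86], [74, 85], [74, 85], [76, 81]]
pl 156 [14.4 63.8 68.5] -32.36934952044804
nb 193 [ 5.5 21.1 68.2] -48.34916872081345
```

View pics/shut.png

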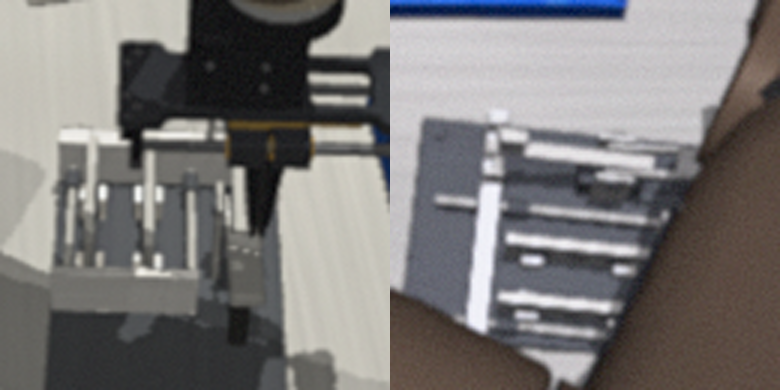

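Both plates stand between wall and gate, and the gate is nearly shut. But the lever points slope up about 0.2–0.3 rad, so the pinch slipped and the latch isn't over centre. I'll press the lever down from above with the closed fingers.

```bash
python3 -m pendant '[[[0,0.01,-0.001,0.02,0],[0,0.01,-0.001,0.045,0],[0,0.01,-0.001,0.055,0],[0,0.01,-0.001,0.062,0],[0,0.01,-0.001,0.069,0],[0,0.01,-0.001,0.076,0],[0,0.01,-0.001,0.083,0],[0,0.01,-0.001,0.088,0]]]'; python3 -c "
from h import *
st()"
```

```text
t: 21.6
eef_pos: [622.5, -217.2, 85.7]
tcp_rot: [3.142, -0.0, 1.48]
ft_force: [0.0, -0.5, -0.4]
opening: 0.004
t 21.6 tcp [ 622.5 -217.2   85.7] press -118.4 -45.3 rot [ 3.142 -0.     1.48 ] F [ 0.  -0.5 -0.4] op 0.004
```

```bash
python3 -m pendant '[[[0,0,0,0.002,0],[0,0,0,0.004,0],[0,0,0,0.006,0],[0,0,0,0.007,0],[0,0,0,0.008,0],[0,0,0,0.009,0],[0,0,0,0.01,0],[0,0,0,0.01,0]]]'; python3 -c "
from h import *
st()"
```

```text
t: 22.4
eef_pos: [622.9, -217.3, 80.8]
tcp_rot: [3.139, 0.001, 1.48]
ft_force: [-13.8, 4.6, 38.9]
opening: 0.003
t 22.4 tcp [ 622.9 -217.3   80.8] press -118.5 -45.7 rot [3.139e+00 1.000e-03 1.480e+00] F [-13.8   4.6  38.9] op 0.003
```

At z = 80.8 mm the lever resists with 39 N, which is its end stop. A flat lever's top is at 80 mm, so it was already down. Retreat and do the final check.

```bash
python3 -m pendant '[[[0,0,0,-0.03,0],[0,0,0,-0.07,0],[0,0,0,-0.12,0],[0,0,0,-0.17,0],[0,-0.04,0,-0.2,0],[0,-0.08,0,-0.2,0],[0,-0.12,-0.04,-0.2,0],[0,-0.15,-0.07,-0.2,0]]]';python3 -m pendant '[[[0,-0.04,-0.03,0,0],[0,-0.08,-0.06,0,0],[0,-0.12,-0.09,0,0],[0,-0.15,-0.12,0,0],[0,-0.15,-0.15,0,0],[0,-0.15,-0.15,0,0],[0,-0.15,-0.15,0,0],[0,-0.15,-0.15,0,0]]]'; python3 - <<'E'
from h import *
st()
c_,s_=np.cos(PY),np.sin(PY)
ims=[]
for n in('side','top'):
    c=cam(n)
    X=cloud(c).reshape(-1,3); r=X[:,:2]-o; Y=np.c_[r@[c_,s_],r@[-s_,c_],X[:,2]]; Y=Y[np.isfinite(Y[:,0])]
    k=(abs(Y[:,0]-72)<28)&(abs(Y[:,1]-30)<35)&(Y[:,2]>52)&(Y[:,2]<64); w=Y[k]; print(n,'gate',k.sum(),np.percentile(w[:,0],[5,95]) if k.any() else'')
    k=(Y[:,0]>-150)&(Y[:,0]<-60)&(abs(Y[:,1]+45)<9)&(Y[:,2]>60)&(Y[:,2]<130); w=Y[k]; print('lever',k.sum(),np.polyfit(w[:,0],w[:,2],1) if k.sum()>5 else '',w[:,2].mean(),w[:,0].min(),w[:,2].max())
    for nm,y0 in(('pl',62),('nb',20)):
        k=(abs(Y[:,0])<75)&(abs(Y[:,1]-y0)<10)&(Y[:,2]>60)&(Y[:,2]<85);w=Y[k]; print(nm,k.sum(),w.mean(0).round(1) if k.any() else '',(w[:,0].min(),w[:,0].max()) if k.any() else '')
    u=proj(c,[[*P2W(0,-10),70]])[0].astype(int); ims.append(cv2.resize(c['image'][u[1]-65:u[1]+65,u[0]-65:u[0]+65],None,fx=3,fy=3,interpolation=cv2.INTER_CUBIC))
cv2.imwrite('pics/final.png',np.hstack(ims))
E
```

```text
t: 23.2
eef_pos: [538.2, -361.3, 275.9]
tcp_rot: [3.141, 0.0, 1.481]
ft_force: [0.2, -0.9, -0.2]
opening: 0.004
t: 24.0
eef_pos: [377.0, -495.8, 276.3]
tcp_rot: [3.141, 0.0, 1.48]
ft_force: [-1.0, 0.7, -0.3]
opening: 0.004
t 24.0 tcp [ 377.  -495.8  276.3] press -418.2 174.0 rot [3.141 0.    1.48 ] F [-1.   0.7 -0.3] op 0.004
side gate 179 [65.36956044 82.81276189]
lever 280 [3.53433359e-02 8.48229165e+01] 81.10391934202339 -141.90638886084318 87.09100536291011
pl 135 [ 3.8 62.8 71.5] (np.float64(-51.756724966602654), np.float64(74.81702087160777))
nb 126 [ 2.5 20.6 72.1] (np.float64(-51.403682646850534), np.float64(72.53704196652272))
top gate 195 [64.40791604 78.30946216]
lever 290 [-1.81566415e-03  7.87544802e+01] 78.94119176296748 -144.3172149069002 86.21463330399033
pl 193 [ 3.5 63.9 68.8] (np.float64(-52.12539700946175), np.float64(73.62226064517797))
nb 195 [ 1.4 21.  68.6] (np.float64(-53.502855535338874), np.float64(74.01407428256198))
```

```bash
python3 -c "
from cell import env
print(env.job_done())"
```

```text
the job is handed in; nothing more can be done
None
```

The plate is in the free slot, the claw is hooked over the keeper bar, and the lever is down flat. I handed the job in at about 24 s; no verdict is reported.

What my last checks showed, with the robot well clear:
- **Lever:** flat, with a measured slope between 0.00 and 0.035 rad. Its top is at about 80 mm, and it sat on its end stop when I pressed it with 39 N.
- **Gate:** about 1.5–2 mm from shut (limit 4 mm), held by the latch alone.
- **Plates:** both stand between wall and gate, tops at about 70 mm. The loaded one is at y ≈ 63–64 mm and x ≈ 3 mm, the neighbour at y ≈ 21 mm and x ≈ 2 mm.

Disagreements and gaps:
- **False lever reading:** one earlier depth measurement made the lever look 0.2–0.3 rad up. The fingers were in the measured area; pressing the lever and measuring again with the arm away showed it flat.
- **Final picture not viewed:** I had reached the 12-picture limit, so the end state rests on depth and force numbers.
- **Not measured directly:** I did not measure the hook's seating on the bar; I infer it from the gate staying shut. I did not re-measure the bystanders, but every move kept away from them.

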